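Roll-check trekking-pole sections and reject the bent one

ROBOT

A 6-joint arm with a two-finger parallel gripper is mounted at the origin on the work surface. World frame = base frame: x ahead of the robot, y to its left, z up, the work surface at z = 0. Lengths are in m, angles in rad, forces in N, time in s.
With the tool pointing down it reaches from about 0.35 to 0.925 m from the base axis. Payload 6.4 kg.
Tool frame: the origin (TCP) lies on the centre line of the jaws, within the pads' length; the fingertips stand ahead of it and the grasp point (between the pads) lies 8 mm behind it (env.tips_ahead is the z of the fingertips in the tool frame, in m); z points along the fingers, y is the direction in which the jaws open and shut (so a half turn about z gives the same grasp; the last joint's range is limited). The gripper opens to 94 mm and grips with 3 to 60 N. Pads are 16 mm wide; open, the fingers measure 119 mm over their backs; the gripper's body (75 mm by 177 mm) begins 78 mm behind the grasp point.
Start: joints at [-1.283, 0.245, 1.558, -0, 1.339, -0.174], TCP at [0.29, -0.582, 0.216] pointing down, gripper open.
Joint ranges: [-3.13, 3.13], [-1.02, 2.26], [0.13, 2.54], [-0.95, 4.09], [0.21, 2.88], [-2.74, 2.74]. Speed limits (rad/s): [2.57, 2.57, 3.14, 3.14, 3.14, 3.14].

INTERFACE

Orientations are given as a unit quaternion [w, x, y, z].
In Python, from plant import env gives the robot as it stands. The module is installed in compiled form; this text tells all that it offers.
- The arm moves only by the tool apply_moves, never from a script. Its argument "moves" is text: rows parted by semicolons, each of 4 numbers parted by spaces: the shift along the tool's x, y, z in mm, then the turn about the tool's z in rad. A call has 1 to 8 rows; each row is the pose to reach, as a shift and turn from the pose measured when the call began, along the tool's axes at that moment; what a row does not reach only later rows make up. A row lasts 1/12 s, in which the tool goes at most 41.7 mm and 7.16 degrees, less where a joint would pass 70% of its speed; a pose out of reach is approached as far as the arm can. A call with a gripper value outside its range is refused whole. "fingers" is the finger opening in mm, from 0 to 94, set as the call begins (left out, the last holds). The fingers move at their own pace and stop on an object; "newtons" is the grip in N (left out, the last holds). Time passes only in rows, so rows that repeat a pose let the fingers close. It gives the time, the measured TCP pose, the force and the opening at its end, in the units of the state.
- env.state(): the state, without advancing time (a new reading comes with each control period).
- env.get_image(name): name is "scene" or "top" or "wrist"; returns a dict with "pixels" (480x640x3 uint8, blue, green, red), "vfov" (degrees; the focal length in pixels is half the picture's height over the tangent of half this angle, whatever the lens; pixels are square), "cx", "cy" (the principal point, pixels), "position" and "orientation" of the camera in the world. Camera axes: x right, y up, looking along -z (the intrinsics and any distortion apply to the point x, -y, -z); pixel columns grow to the right and rows downward; lengths in m; the calibration is good to about 2 mm. A picture is of the moment at which its call begins. There is no depth.
- env.finish_job(): hands the job in, once; it reports no verdict.
Trained networks look in a picture, given as the dict that the camera call returned (one of the last four; its "shot" number tells which), for a name from the list of things; names that differ only in an ending like _2 or _b are one class to them, and where a whole thing is asked for, a point or a joint stands for the part that bears it (a point fixed in the world has none). Each returns a list of dicts, best first, with "p" (0 to 1); they miss things now and then, are a little off and sometimes report something else, mostly with a low value. They report only what shows in the picture. A call takes as long as a camera call. They do not tell look-alikes from the thing itself.
- env.find_in(picture, thing): "box" ([left, top, right, bottom] in pixels, round what is visible of it).
- env.silhouettes(picture, thing): "region" (480x640 bool, what is visible of it) and "box" ([left, top, right, bottom] in pixels, round what is visible of it).
The state is a dict: "time_s": time; "q": joint angles; "qd": joint speeds; "joint_torque": joint torques, N m; "tool_pos": TCP position; "tool_rot": TCP orientation; "contact_force": force on the tool from outside, world axes, zero at the start; "torque": the same for the moment, N m; "opening": finger opening in m.
Only numpy, scipy, OpenCV 4.12 (cv2) and the standard library are available. Lean on these libraries where they do the work, as an engineer would, in place of code of your own. Each camera call takes 0.05 s, during which the arm holds its last target.

TASK

One of the three trekking-pole sections on the porcelain tile is bent. Hold the wax cork flat side down and roll each section under it on the tile with a light touch: a bent one wobbles and lifts the cork. Leave the two straight sections lying on the tile, each rolled under the cork at least one full turn away from where it started, never dragged, carried or touched with the gripper; lay the bent one flat inside the upturned crate lid, and do not shift the other gear.

Things in the scene. Friction and masses are not known exactly. Their poses are not given: they have to be found in the camera images.
- tile: flat grey porcelain floor tile fixed on the bench, 300 (its x) by 450 (its y) by 10 mm thick; origin at the centre of its underside, z up, so the top face is 10 mm above the origin
- section_a: one of three alike pole sections lying on the tile in a row along the tile's y, about 110 mm apart, each roughly parallel to the tile's x: round aluminium tube 14 mm in diameter, 230 mm long, about 40 g, with a 10 mm spigot sticking out a further 28 mm at the +x end; origin on the tube's axis at the middle of the 230 mm, x along the tube, z up at the start (turns as the tube rolls)
- section_b: another of the three sections, size and axes as section_a. Two of the three are straight; one, which may be any of them, is bowed evenly by 3 mm at its middle and at first lies still with the bow sideways, flat on the tile, so that it lifts only when rolled: over one turn under a cork held at one height and touching with 5 N, it adds over 8 N, a straight one changes by under 5 N
- section_c: the third section, size and axes as section_a. One full turn of a section carries it 44 mm over the tile, while a flat pressed on top of it travels 88 mm; friction between cork, tube and tile is about 0.6
- cork: loose block of wax cork, 110 (its x) by 64 (its y) by 36 mm high, about 60 g, rigid, lying on the bench; origin at the centre of its flat underside, z up; can be gripped across the 64 mm
- crate_lid: grey plastic lid of the gear crate, upside down on the bench as a shallow tray fixed in place: 310 (its x) by 200 (its y) mm, rim 30 mm high, floor and walls 4 mm thick; origin at the centre of its underside, z up
- wax_iron: wax iron, loose bystander: stainless sole 135 by 75 mm, black handle, 76 mm high; origin at the centre of its underside
- belay_device: black tube-style belay device, loose bystander: 35 by 56 by 26 mm, with a wire loop; origin at the centre of its underside
- cam: camming device for climbing, loose bystander, lying on the bench: four blue lobes and a 165 mm stem along its -x, 42 mm high; origin under the lobes
Mind the look-alikes: they are no part of the job. Several things look just like the cork: the one meant starts nearest to the robot's base.

How it is judged:
By the outcome, as a careful person would: the job done as asked, in the order asked, and still so for the second after the job is handed in, with the robot touching nothing.
It also fails if it takes over 72 s, if anything falls off the work surface, if the arm or the gripper's body presses on something with over 40 N, if the wrist force passes 120 N, or if a joint passes its speed limit or range.

## Working session

There is one attempt and no reset: what is moved stays moved. The work goes in short steps, Python scripts to look and compute and a tool call to move; the robot and the scene stay as the last step left them, time stands still between calls to the robot, and variables do not carry over. Pictures are saved under pics/ and viewed, and the job is handed in when it is done.

Besides the shell and the picture viewer there is one more tool, called after "Request:" as name(argument=value, ...), one argument or row to a line, values as JSON. apply_moves: Moves the arm, as the interface text tells. Its arguments: {"type":"object","properties":{"moves":{"type":"string"},"fingers":{"type":"number"},"newtons":{"type":"number"}},"required":["moves"]}

```bash
mkdir -p pics; ls; cat > h.py <<'E'
import numpy as np, cv2
from plant import env
from scipy.spatial.transform import Rotation as R
def rot(q): return R.from_quat([q[1],q[2],q[3],q[0]]).as_matrix()
def snap(name,fn=None):
    p=env.get_image(name)
    if fn: cv2.imwrite('pics/'+fn,p['pixels'])
    return p
def ray(p,u,v):
    f=240/np.tan(np.radians(p['vfov'])/2)
    d=rot(p['orientation'])@np.array([(u-p['cx'])/f,-(v-p['cy'])/f,-1.0])
    return np.array(p['position']),d
def toz(p,u,v,z):
    o,d=ray(p,u,v); return o+d*(z-o[2])/d[2]
def proj(p,X):
    f=240/np.tan(np.radians(p['vfov'])/2)
    c=rot(p['orientation']).T@(np.array(X)-np.array(p['position']))
    return np.array([p['cx']+f*c[0]/-c[2],p['cy']+f*c[1]/c[2]])
E
python3 - <<'E'
from h import *
s=env.state(); print({k:np.round(v,4) for k,v in s.items()}, env.tips_ahead)
for n in ['scene','top','wrist']:
    p=snap(n,n+'0.png'); print(n,{k:v for k,v in p.items() if k!='pixels'})
E
```

```text
pics
{'time_s': np.float64(0.0), 'q': array([-1.2831,  0.2458,  1.559 , -0.    ,  1.3387, -0.1741]), 'qd': array([ 0.0006, -0.0002,  0.    , -0.0005, -0.0012, -0.    ]), 'joint_torque': array([-8.00000e-04, -4.15825e+01, -3.14607e+01,  6.85000e-02,
        3.32000e-02, -1.00000e-04]), 'tool_pos': array([ 0.2895, -0.5814,  0.2154]), 'tool_rot': array([-9.000e-04,  9.735e-01,  2.289e-01, -1.000e-04]), 'contact_force': array([-0.0314,  0.3088, -0.0998]), 'torque': array([ 0.0672, -0.0192,  0.0091]), 'opening': np.float64(0.0942)} 0.011
scene {'vfov': 56.16414677294259, 'cx': 313.8638944356079, 'cy': 235.42661746505811, 'position': array([1.36774105, 0.37334977, 0.82440257]), 'orientation': array([0.46380514, 0.20066892, 0.35165129, 0.78800898]), 'shot': 1}
top {'vfov': 52.69564747398604, 'cx': 315.81876094325133, 'cy': 233.71104274061517, 'position': array([ 0.51050707, -0.0478799 ,  1.54160676]), 'orientation': array([ 0.70866314,  0.02704912, -0.03659776, -0.70407777]), 'shot': 2}
wrist {'vfov': 60.85774113179145, 'cx': 320.6130790567431, 'cy': 232.30690598529833, 'position': array([ 0.3649956 , -0.54527842,  0.38290284]), 'orientation': array([ 0.84090843, -0.12364082,  0.07772659, -0.52109935]), 'shot': 3}
```

View pics/top0.png

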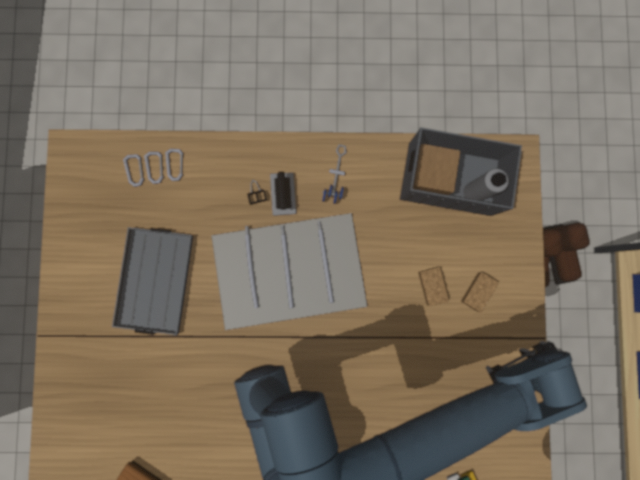

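View pics/scene0.png

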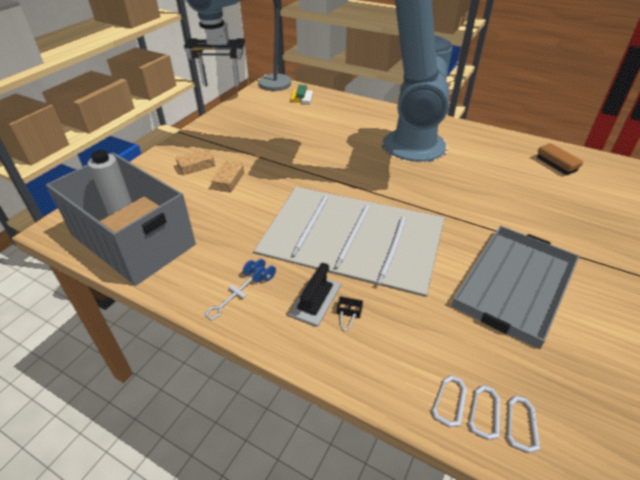

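View pics/wrist0.png

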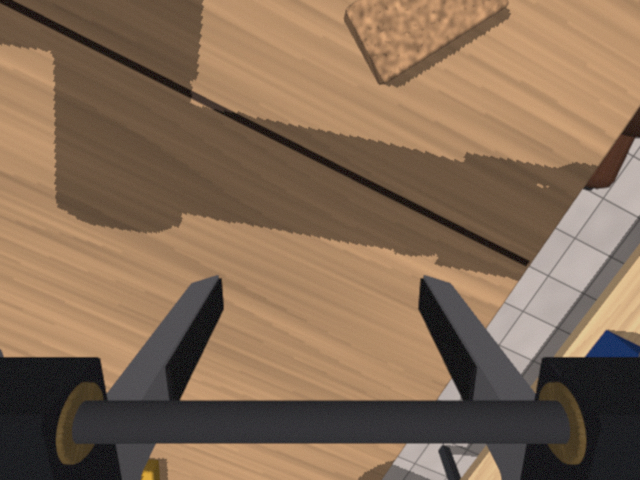

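```bash
python3 - <<'E'
from h import *
p=snap('top'); s=snap('scene')
H={'cork':.036,'tile':.010,'section_a':.017,'crate_lid':.03,'wax_iron':.01,'belay_device':.02,'cam':.02}
import pickle
out={}
for t in H:
  for nm,q in (('top',p),('scene',s)):
    for d in env.silhouettes(q,t):
        if d['p']<.3: continue
        m=d['region'].astype(np.uint8)
        c=max(cv2.findContours(m,cv2.RETR_EXTERNAL,cv2.CHAIN_APPROX_NONE)[0],key=cv2.contourArea)[:,0,:].astype(float)
        W=np.array([toz(q,u,v,H[t])[:2] for u,v in c])
        (cx,cy),(w,h),a=cv2.minAreaRect((W*1000).astype(np.float32))
        print(t,nm,round(d['p'],2),np.round(d['box']),'ctr',round(cx),round(cy),'size',round(w),round(h),'ang',round(a,1),'dist',round(np.hypot(cx,cy)))
E
```

```text
cork top 0.91 [415. 268. 447. 306.] ctr 487 -431 size 111 71 ang 13.4 dist 650
cork top 0.79 [462. 269. 499. 313.] ctr 470 -575 size 74 118 ang 57.7 dist 743
cork scene 0.86 [212. 164. 241. 195.] ctr 505 -424 size 149 84 ang 15.8 dist 660
cork scene 0.76 [175. 150. 214. 175.] ctr 488 -564 size 114 115 ang 57.0 dist 746
tile top 0.93 [213. 211. 364. 328.] ctr 533 19 size 303 453 ang 9.7 dist 534
tile scene 0.74 [251. 190. 445. 295.] ctr 536 14 size 307 451 ang 9.5 dist 536
section_a top 0.8 [282. 227. 292. 306.] ctr 545 24 size 256 15 ang 7.5 dist 546
section_a top 0.77 [244. 230. 258. 306.] ctr 539 137 size 240 16 ang 8.2 dist 556
section_a top 0.73 [316. 223. 335. 303.] ctr 561 -96 size 252 22 ang 9.0 dist 569
section_a scene 0.9 [336. 203. 369. 268.] ctr 539 19 size 262 16 ang 7.7 dist 539
section_a scene 0.68 [293. 197. 331. 255.] ctr 560 -100 size 258 16 ang 9.8 dist 569
section_a scene 0.59 [374. 221. 405. 284.] ctr 543 132 size 261 15 ang 8.0 dist 559
crate_lid top 0.63 [114. 226. 191. 334.] ctr 501 437 size 214 329 ang 83.3 dist 664
crate_lid scene 0.71 [453. 226. 576. 347.] ctr 509 434 size 202 346 ang 83.3 dist 669
wax_iron top 0.75 [271. 171. 294. 212.] ctr 781 41 size 140 77 ang 4.9 dist 782
wax_iron scene 0.78 [288. 262. 340. 326.] ctr 756 35 size 189 78 ang 4.9 dist 757
belay_device top 0.44 [247. 188. 267. 204.] ctr 768 119 size 48 57 ang 0.5 dist 777
belay_device scene 0.59 [336. 297. 365. 329.] ctr 784 123 size 82 58 ang 15.0 dist 793
cam top 0.66 [320. 145. 348. 203.] ctr 816 -129 size 59 125 ang 75.0 dist 826
cam scene 0.86 [206. 262. 274. 321.] ctr 846 -132 size 86 213 ang 85.2 dist 856
cam scene 0.46 [291. 198. 332. 257.] ctr 565 -100 size 261 18 ang 10.4 dist 573
```

Cork candidates: the block at top px (431,287), about 0.65 m from the base; the block at (481,291), about 0.74 m; and a brown brush at (140,470), which is not cork. The nearest to the base is (431,287). I'll crop it closely, then hover.

```bash
python3 - <<'E'
from h import *
a=cv2.imread('pics/top0.png')[240:340,390:530]; b=cv2.imread('pics/top0.png')[440:480,100:180]
cv2.imwrite('pics/crop1.png',np.hstack([cv2.resize(a,(560,400)),cv2.resize(b,(240,400))]))
E
```

```text
(no output)
```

View pics/crop1.png

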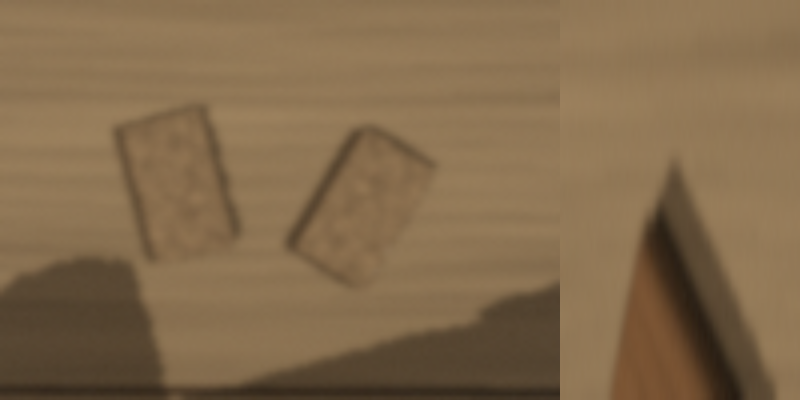

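Request:
apply_moves(
  moves="243 -47 -20 0.227;243 -47 -20 0.227;243 -47 -20 0.227;243 -47 -20 0.227;243 -47 -20 0.227;243 -47 -20 0.227;243 -47 -20 0.227;243 -47 -20 0.227",
  fingers=94,
  newtons=40,
)

```text
time_s: 1.62
tool_pos: [0.4877, -0.4302, 0.2367]
tool_rot: [0.0, 0.993, 0.119, 0.0]
contact_force: [-0.5, -0.1, 1.4]
opening: 0.0936
```

The crop shows two identical corks, left and right, with the brush far off. The left one is nearer the base, so I'm using that. Next I'll refine its pose with the wrist view.

```bash
python3 - <<'E'
from h import *
p=snap('wrist','w1.png'); t=snap('top','t1.png')
print(env.state()['tool_pos'])
for d in env.silhouettes(p,'cork'):
    c=max(cv2.findContours(d['region'].astype(np.uint8),0,1)[0],key=cv2.contourArea)[:,0,:].astype(float)
    W=np.array([toz(p,u,v,.036)[:2] for u,v in c])
    print(round(d['p'],2),np.round(d['box']),np.round(np.array(sum(map(lambda x: x if isinstance(x,tuple) else (x,),cv2.minAreaRect((W*1000).astype(np.float32))),())),1))
for d in env.find_in(t,'cork'): print('top',round(d['p'],2),np.round(d['box']))
E
```

```text
[ 0.48577737 -0.4318886   0.23626954]
0.79 [403. 192. 536. 298.] [ 472.4 -577.2   77.6  109.5   58. ]
0.67 [290. 145. 363. 268.] [ 487.2 -437.5  111.6   63.3   14.2]
top 0.96 [417. 268. 441. 301.]
```

View pics/w1.png

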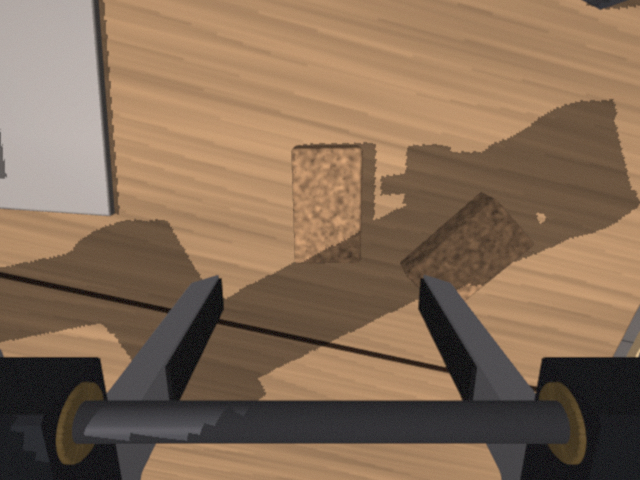

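View pics/t1.png

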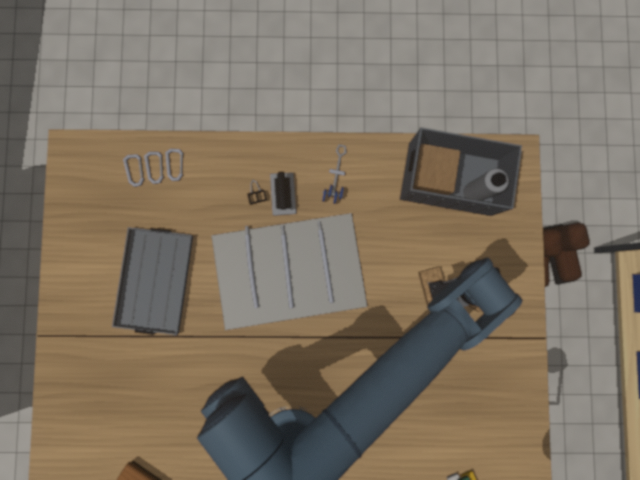

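Request:
apply_moves(
  moves="0 5 30 -0.01;0 5 70 -0.01;0 5 110 -0.01;0 5 150 -0.01;0 5 180 -0.01;0 5 200 -0.01;0 5 210 -0.01;0 5 212 -0.01",
  fingers=82,
)

```text
time_s: 2.48
tool_pos: [0.4842, -0.437, 0.0217]
tool_rot: [-0.002, 0.993, 0.12, -0.001]
contact_force: [-0.5, 0.6, -0.3]
opening: 0.0822
```

```bash
python3 - <<'E'
from h import *
s=env.state();print(s['tool_pos'],s['contact_force'],s['opening'])
snap('wrist','w2.png')
E
```

```text
[ 0.484223   -0.43695116  0.02168046] [-0.49879479  0.61854774 -0.31888172] 0.08216856544162644
```

View pics/w2.png

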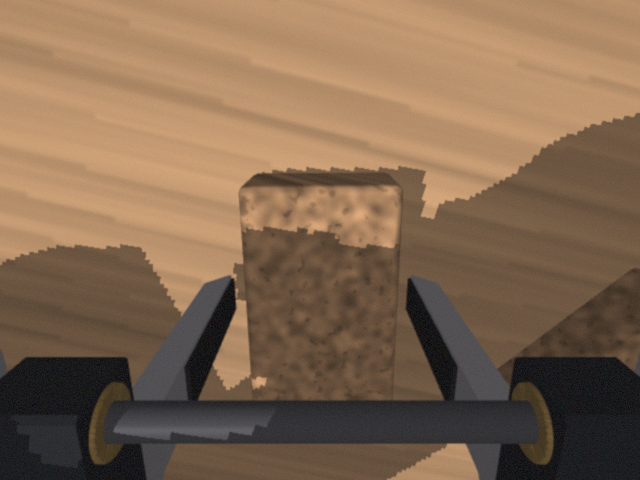

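The cork (px 240–402) sits between the pads, centred. Closing the gripper.

Request:
apply_moves(
  moves="3 0 0 0;3 0 0 0;3 0 0 0;3 0 0 0;3 0 0 0;3 0 0 0",
  fingers=55,
  newtons=45,
)

```text
time_s: 3.03
tool_pos: [0.489, -0.438, 0.0252]
tool_rot: [0.0, 0.993, 0.12, 0.0]
contact_force: [0.5, -0.3, 6.1]
opening: 0.0638
```

Request:
apply_moves(
  moves="0 0 -30 0;0 0 -60 0;0 0 -95 0;0 0 -95 0;0 0 -95 0",
)

```text
time_s: 3.45
tool_pos: [0.49, -0.4392, 0.1232]
tool_rot: [0.003, 0.993, 0.121, 0.002]
contact_force: [-0.3, 0.0, -1.4]
opening: 0.0636
```

```bash
python3 - <<'E'
from h import *
for i in range(3):
  s=env.state();print(s['time_s'],s['tool_pos'],s['contact_force'],s['opening'])
  p=snap('wrist','w3.png')
p=snap('top','t3.png')
E
```

```text
3.45 [ 0.49004219 -0.43917282  0.12320627] [-0.32713634  0.01831325 -1.39193966] 0.06358215558178984
3.5 [ 0.48898882 -0.43789777  0.12063361] [-0.1396168   0.88395255 -0.78184538] 0.06339163994572769
3.55 [ 0.48837148 -0.43715894  0.11905314] [-0.40988807  0.47025303 -1.23766398] 0.06407948353529963
```

View pics/w3.png

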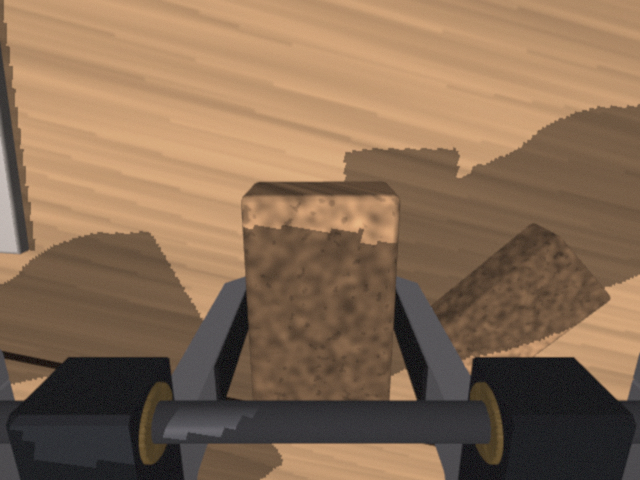

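```bash
python3 - <<'E'
from h import *
p=snap('top','t4.png'); s=snap('scene','s4.png')
for nm,q in (('top',p),('scene',s)):
    for d in env.silhouettes(q,'section_a'):
        if d['p']<.3: continue
        v,u=np.nonzero(d['region'])
        W=np.array([toz(q,a,b,.017)[:2] for a,b in zip(u,v)])*1000
        m=W.mean(0); U,S,Vt=np.linalg.svd(W-m); t=Vt[0]*np.sign(Vt[0][0]); a=(W-m)@t; b=(W-m)@np.array([-t[1],t[0]])
        mid=m+t*(a.max()+a.min())/2
        bins=np.linspace(a.min(),a.max(),6); prof=[round(float(b[(a>=bins[i])&(a<=bins[i+1])].mean()),1) for i in range(5)]
        print(nm,round(d['p'],2),'mid',np.round(mid,1),'len',round(a.max()-a.min()),'ang',round(np.degrees(np.arctan2(t[1],t[0])),2),'prof',prof)
a=cv2.imread('pics/t4.png')[200:340,200:380]; cv2.imwrite('pics/c4.png',cv2.resize(a,(770,600),interpolation=2))
E
```

```text
top 0.83 mid [541.9  24.3] len 249 ang 7.09 prof [-0.4, 0.0, 0.7, -0.3, -0.3]
top 0.7 mid [544.2 136.9] len 250 ang 7.89 prof [-1.1, 0.6, 1.4, 0.5, -1.3]
top 0.56 mid [560.1 -96.4] len 254 ang 9.13 prof [0.0, 0.2, -0.0, -0.4, 0.3]
scene 0.75 mid [543.9 132.1] len 262 ang 8.06 prof [-1.4, 0.4, 1.3, 0.5, -1.0]
scene 0.68 mid [545.4  19.3] len 256 ang 7.29 prof [-0.1, -0.1, 0.2, -0.1, -0.0]
scene 0.66 mid [ 558.1 -101.7] len 262 ang 9.42 prof [0.1, 0.3, -0.4, 0.1, 0.0]
```

View pics/c4.png

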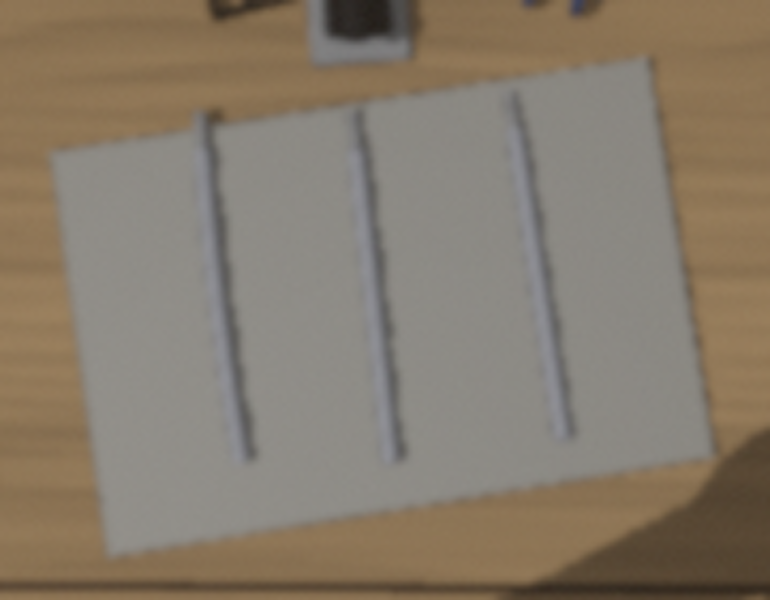

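The top view shows all three tubes lying along x. The left one (centre about y=+134 mm) has a bowed profile of about 2.6 mm and the other two look straight. I'll roll all three to confirm, starting with the left one.

Request:
apply_moves(
  moves="13 -38 0 0.1;26 -77 0 0.1;39 -115 0 0.1;52 -154 0 0.1;65 -192 0 0.1;78 -230 0 0.1;91 -270 0 0.1;104 -308 0 0.1",
)

```text
time_s: 4.52
tool_pos: [0.5154, -0.1115, 0.1189]
tool_rot: [-0.001, 0.998, 0.071, -0.001]
contact_force: [0.4, 0.2, 0.0]
opening: 0.0632
```

```bash
cat >> h.py <<'E'
def to(x,y,z,yaw=None):
    s=env.state(); q=s['tool_rot']; M=rot(q); d=np.array([x,y,z])-np.array(s['tool_pos'])*1000
    yw=np.degrees(np.arctan2(M[1,0],M[0,0]))
    t=M.T@d
    print('t',s['time_s'],'pos',np.round(np.array(s['tool_pos'])*1000,1),'yaw',round(yw,2),'F',np.round(s['contact_force'],1),'| move',np.round(t,1),'turn',None if yaw is None else round(np.radians(yw-yaw),3))
E
python3 -c "
from h import *
to(533.6,107.7,80,8.0)"
```

```text
t 4.5167 pos [ 515.4 -111.5  118.9] yaw 8.09 F [0.4 0.2 0. ] | move [  48.9 -214.4   39.1] turn 0.002
```

Request:
apply_moves(
  moves="8 -36 0 0;16 -72 0 0;25 -108 0 0;33 -144 0 0;41 -180 0 0;49 -214 10 0;49 -214 30 0;49 -214 39 0",
)

```text
time_s: 5.18
tool_pos: [0.5324, 0.1091, 0.0781]
tool_rot: [-0.001, 0.997, 0.072, -0.002]
contact_force: [0.4, 0.4, -1.1]
opening: 0.0634
```

```bash
python3 -c "
from h import *
p=snap('wrist','w5.png')
to(533.6,107.7,54,8.0)
p=snap('top','t5.png')
to(533.6,107.7,54,8.0)"
```

```text
t 5.2333 pos [531.2 108.   76.6] yaw 8.18 F [-1.   0.1 -1.3] | move [ 2.5  0.6 22.6] turn 0.003
t 5.2833 pos [531.8 107.2  77.8] yaw 8.1 F [-0.6 -0.4 -1.3] | move [ 2.  -0.2 23.8] turn 0.002
```

View pics/w5.png

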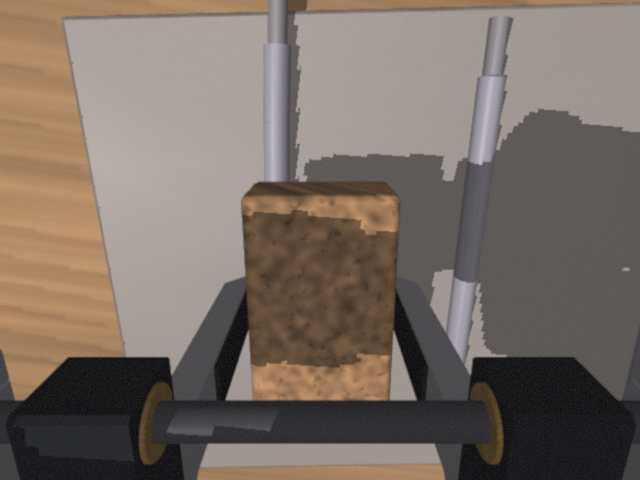

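```bash
python3 -c "
from h import *
p=snap('wrist')
for v,ul,ur in ((60,264,288),(170,264,290)):
  print(np.round(1000*(toz(p,ul,v,.017)+toz(p,ur,v,.017))/2,1))
for v,ul,ur in ((90,476,505),(330,447,470)):
  print('M',np.round(1000*(toz(p,ul,v,.017)+toz(p,ur,v,.017))/2,1))
to(533.6,107.7,54,8.0)"
```

```text
[635.5 144.1  17. ]
[579.2 137.4  17. ]
M [636.8  30.7  17. ]
M [495.1  13.3  17. ]
t 5.3333 pos [532.9 106.8  79.2] yaw 8.04 F [-0.1  0.1 -0.8] | move [ 0.9 -0.8 25.2] turn 0.001
```

Request:
apply_moves(
  moves="1 0 8 0;1 0 16 0;1 0 24 0;1 0 25 0;1 0 25 0",
)

```text
time_s: 5.75
tool_pos: [0.5332, 0.1066, 0.0533]
tool_rot: [-0.001, 0.998, 0.07, -0.003]
contact_force: [0.3, 0.3, -0.4]
opening: 0.0635
```

Request:
apply_moves(
  moves="0 0 1 0;0 0 2 0;0 0 2 0;0 0 2 0",
)

```text
time_s: 6.08
tool_pos: [0.5334, 0.1066, 0.0516]
tool_rot: [-0.001, 0.998, 0.07, -0.002]
contact_force: [-0.6, -0.3, -0.5]
opening: 0.0638
```

Request:
apply_moves(
  moves="0 0 1 0;0 0 2 0;0 0 2 0;0 0 2 0",
)

```text
time_s: 6.42
tool_pos: [0.5333, 0.1066, 0.0495]
tool_rot: [-0.001, 0.998, 0.07, -0.003]
contact_force: [-0.0, 0.4, -0.4]
opening: 0.064
```

Request:
apply_moves(
  moves="0 0 0.5 0;0 0 1 0;0 0 1 0",
)

```text
time_s: 6.67
tool_pos: [0.5334, 0.1067, 0.0491]
tool_rot: [-0.001, 0.998, 0.07, -0.003]
contact_force: [-2.1, 1.0, 4.7]
opening: 0.0637
```

Request:
apply_moves(
  moves="0 0 0.5 0;0 0 1 0;0 0 1 0",
)

```text
time_s: 6.92
tool_pos: [0.5335, 0.1068, 0.0491]
tool_rot: [-0.001, 0.998, 0.07, -0.003]
contact_force: [-3.6, 0.4, 9.4]
opening: 0.0637
```

Request:
apply_moves(
  moves="0 -2 0.6 0;0 -4 0.6 0;0 -6 0.6 0;0 -8 0.6 0;0 -10 0.6 0;0 -11 0.6 0",
)

```text
time_s: 7.42
tool_pos: [0.5322, 0.1177, 0.0493]
tool_rot: [-0.001, 0.998, 0.07, -0.003]
contact_force: [-3.0, -1.3, 8.2]
opening: 0.0636
```

Request:
apply_moves(
  moves="0 -2 0.8 0;0 -4 0.8 0;0 -6 0.8 0;0 -8 0.8 0;0 -10 0.8 0;0 -11 0.8 0",
)

```text
time_s: 7.92
tool_pos: [0.5309, 0.1286, 0.0495]
tool_rot: [-0.0, 0.998, 0.07, -0.003]
contact_force: [-3.7, -0.8, 7.5]
opening: 0.0637
```

Request:
apply_moves(
  moves="0 -2 1 0;0 -4 1 0;0 -6 1 0;0 -8 1 0;0 -10 1 0;0 -11 1 0",
)

```text
time_s: 8.42
tool_pos: [0.5297, 0.1396, 0.0494]
tool_rot: [-0.0, 0.998, 0.07, -0.003]
contact_force: [-2.9, -0.2, 7.0]
opening: 0.0638
```

```bash
python3 - <<'E'
from h import *
p=snap('wrist','w6.png');snap('scene','s6.png')
a=cv2.imread('pics/s6.png')[170:310,230:470]; cv2.imwrite('pics/c6.png',cv2.resize(a,(800,467),interpolation=2))
E
```

```text
(no output)
```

View pics/c6.png

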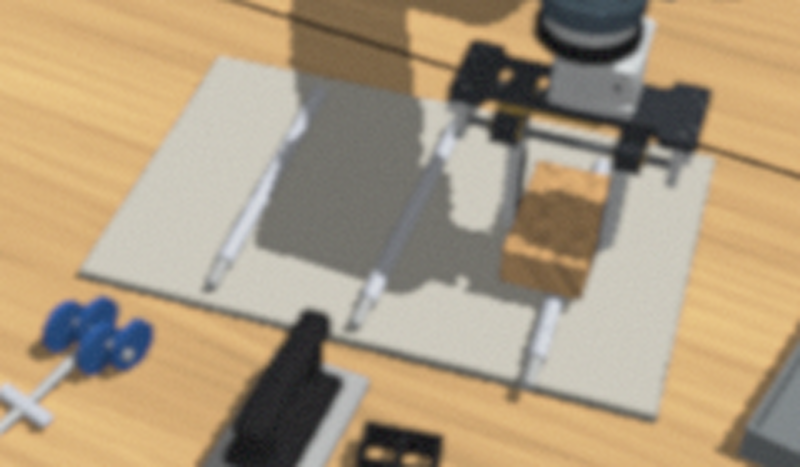

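View pics/w6.png

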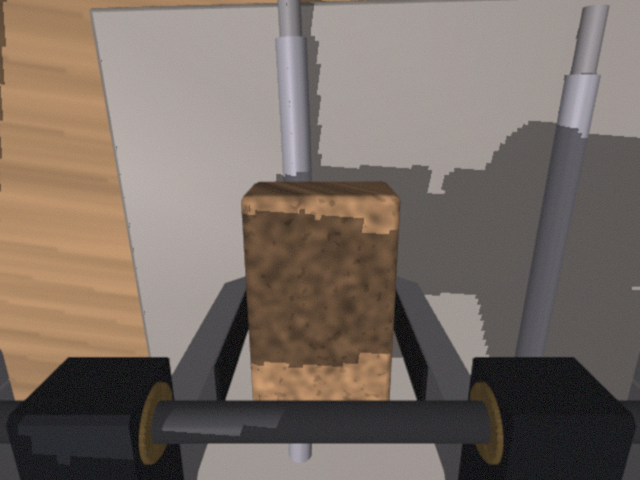

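The tube is rolling properly: it stays at the cork's left half, and its px moved from 277 to 293. Continuing; this is probably the bow-down half.

Request:
apply_moves(
  moves="0 -2 0.9 0;0 -4 0.9 0;0 -6 0.9 0;0 -8 0.9 0;0 -10 0.9 0;0 -11 0.9 0",
)

```text
time_s: 9.02
tool_pos: [0.5283, 0.1508, 0.0492]
tool_rot: [-0.0, 0.998, 0.071, -0.003]
contact_force: [-3.5, 0.1, 6.7]
opening: 0.0636
```

Request:
apply_moves(
  moves="0 -2 0.9 0;0 -4 0.9 0;0 -6 0.9 0;0 -8 0.9 0;0 -10 0.9 0;0 -11 0.9 0",
)

```text
time_s: 9.52
tool_pos: [0.5271, 0.161, 0.0505]
tool_rot: [0.001, 0.997, 0.071, -0.003]
contact_force: [-9.2, -5.5, 18.6]
opening: 0.0636
```

The force rose by more than 11 N with lift, so this one is bent. I'll continue the turn with the height eased so it stays light.

Request:
apply_moves(
  moves="0 -2 0.5 0;0 -4 0.2 0;0 -6 0 0;0 -8 -0.2 0;0 -10 -0.4 0;0 -11 -0.5 0",
)

```text
time_s: 10.02
tool_pos: [0.5253, 0.1721, 0.0506]
tool_rot: [0.001, 0.997, 0.071, -0.003]
contact_force: [0.3, 0.3, -1.4]
opening: 0.0641
```

Request:
apply_moves(
  moves="0 -2 1 0;0 -4 1 0;0 -6 1 0;0 -8 1.2 0;0 -10 1.5 0;0 -11 1.5 0",
)

```text
time_s: 10.52
tool_pos: [0.524, 0.1828, 0.0505]
tool_rot: [0.001, 0.997, 0.071, -0.004]
contact_force: [-4.4, -2.6, 11.1]
opening: 0.0635
```

```bash
python3 - <<'E'
from h import *
p=snap('wrist','w7.png')
import pickle; pickle.dump(p,open('w7.pkl','wb'))
E
```

```text
(no output)
```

View pics/w7.png

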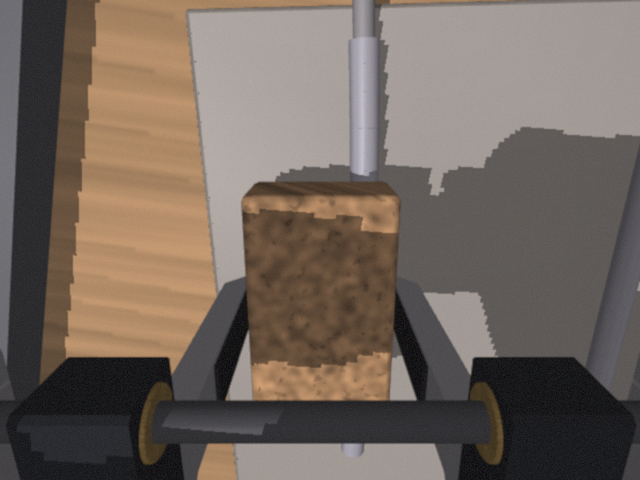

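Request:
apply_moves(
  moves="0 -2 0.9 0;0 -4 1 0;0 -6 1.2 0;0 -8 1.4 0;0 -10 1.7 0;0 -12 1.9 0;0 -13 2 0;0 -13 2 0",
)

```text
time_s: 11.23
tool_pos: [0.5226, 0.1959, 0.0514]
tool_rot: [0.002, 0.997, 0.071, -0.004]
contact_force: [-9.0, -3.5, 20.5]
opening: 0.0636
```

Request:
apply_moves(
  moves="0 0 -1 0;0 0 -4 0;0 0 -10 0;0 0 -20 0;0 0 -30 0;0 0 -40 0;0 0 -40 0",
)

```text
time_s: 11.82
tool_pos: [0.5248, 0.1964, 0.0944]
tool_rot: [0.002, 0.997, 0.071, -0.001]
contact_force: [-0.5, 1.0, -1.2]
opening: 0.0637
```

```bash
python3 - <<'E'
from h import *
to(0,0,0)
p=snap('wrist','w8.png')
q=snap('scene','s8.png')
for d in env.silhouettes(q,'section_a'):
    if d['p']<.3: continue
    v,u=np.nonzero(d['region']); W=np.array([toz(q,a,b,.017)[:2] for a,b in zip(u,v)])*1000
    m=W.mean(0); U,S,Vt=np.linalg.svd(W-m); t=Vt[0]*np.sign(Vt[0][0]); a=(W-m)@t
    print(round(d['p'],2),np.round(m+t*(a.max()+a.min())/2,1),round(a.max()-a.min()),round(np.degrees(np.arctan2(t[1],t[0])),2))
E
```

```text
t 11.8167 pos [524.8 196.4  94.4] yaw 8.15 F [-0.5  1.  -1.2] | move [-547.1  119.7   96.4] turn None
0.71 [ 561.6 -101.1] 260 9.15
0.62 [542.1  18.8] 269 7.36
0.59 [599. 176.] 150 8.36
```

View pics/w8.png

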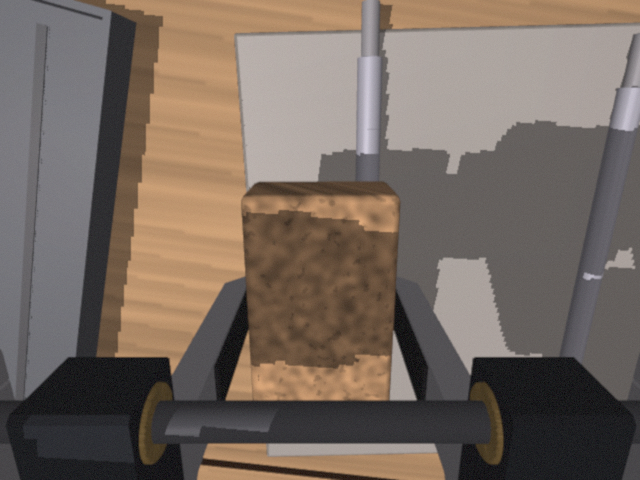

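The bent section peaked at about 20 N, well above the roughly 7 N baseline. Next is the middle section.

Request:
apply_moves(
  moves="-4 38 0 0.017;-8 76 0 0.017;-12 114 0 0.017;-16 152 0 0.017;-20 190 0 0.017;-21 204 10 0.017;-21 204 30 0.017;-21 204 34 0.017",
)

```text
time_s: 12.63
tool_pos: [0.5285, -0.0097, 0.0554]
tool_rot: [0.001, 0.998, 0.061, -0.006]
contact_force: [0.3, -0.4, -1.3]
opening: 0.0635
```

```bash
python3 - <<'E'
from h import *
p=snap('wrist','w9.png')
for i in range(2): snap('wrist')
to(533,-8.3,51.5,7.2)
import pickle; pickle.dump(p,open('w9.pkl','wb'))
E
```

```text
t 12.7833 pos [530.1  -8.4  57.7] yaw 7.2 F [ 0.7 -0.4 -1.2] | move [3.  0.2 6.2] turn 0.0
```

View pics/w9.png

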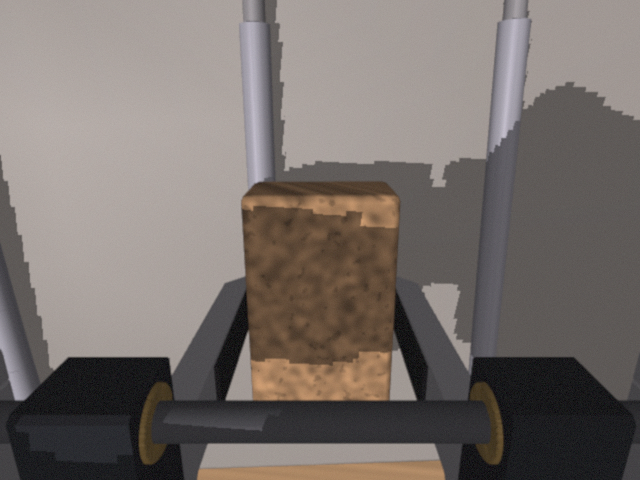

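```bash
python3 - <<'E'
from h import *
import pickle; p=pickle.load(open('w9.pkl','rb'))
for v,ul,ur in ((40,240,268),(170,248,275)):
  print('M',np.round(1000*(toz(p,ul,v,.017)+toz(p,ur,v,.017))/2,1))
for v,ul,ur in ((40,496,529),(300,475,500)):
  print('R',np.round(1000*(toz(p,ul,v,.017)+toz(p,ur,v,.017))/2,1))
E
```

```text
M [637.9  33.1  17. ]
M [578.9  25.1  17. ]
R [652.3 -84.2  17. ]
R [ 522.2 -105.    17. ]
```

Request:
apply_moves(
  moves="3 -1.5 2 0;3 -1.5 4 0;3 -1.5 6 0;3 -1.5 6 0;3 -1.5 6 0;3 -1.5 6 0",
)

```text
time_s: 13.28
tool_pos: [0.5329, -0.0065, 0.0519]
tool_rot: [0.002, 0.998, 0.063, -0.005]
contact_force: [-0.1, -0.1, 0.3]
opening: 0.0638
```

Request:
apply_moves(
  moves="0 0 0.5 0;0 0 1 0;0 0 1.5 0;0 0 1.5 0;0 0 1.5 0",
)

```text
time_s: 13.7
tool_pos: [0.5328, -0.0065, 0.0503]
tool_rot: [0.002, 0.998, 0.063, -0.005]
contact_force: [-0.6, -0.4, 0.2]
opening: 0.0637
```

Request:
apply_moves(
  moves="0 0 0.5 0;0 0 1 0;0 0 1 0",
)

```text
time_s: 13.95
tool_pos: [0.5329, -0.0066, 0.0496]
tool_rot: [0.002, 0.998, 0.063, -0.005]
contact_force: [-1.8, -1.3, 1.5]
opening: 0.0635
```

Request:
apply_moves(
  moves="0 0 0.3 0;0 0 0.6 0;0 0 0.6 0",
)

```text
time_s: 14.2
tool_pos: [0.5329, -0.0067, 0.0494]
tool_rot: [0.002, 0.998, 0.063, -0.005]
contact_force: [-3.0, 0.2, 4.2]
opening: 0.0636
```

Request:
apply_moves(
  moves="0 -2 0.5 0;0 -4 0.5 0;0 -6 0.5 0;0 -8 0.5 0;0 -10 0.5 0;0 -11 0.5 0",
)

```text
time_s: 14.7
tool_pos: [0.5316, 0.0042, 0.0494]
tool_rot: [0.002, 0.998, 0.063, -0.005]
contact_force: [-3.0, -0.8, 5.7]
opening: 0.0635
```

Request:
apply_moves(
  moves="0 -2 0.5 0;0 -4 0.5 0;0 -6 0.5 0;0 -8 0.5 0;0 -10 0.5 0;0 -11 0.5 0",
)

```text
time_s: 15.2
tool_pos: [0.5303, 0.0151, 0.0494]
tool_rot: [0.002, 0.998, 0.063, -0.005]
contact_force: [-3.1, -1.6, 5.2]
opening: 0.0636
```

Request:
apply_moves(
  moves="0 -2 0.5 0;0 -4 0.5 0;0 -6 0.5 0;0 -8 0.5 0;0 -10 0.5 0;0 -11 0.5 0",
)

```text
time_s: 15.7
tool_pos: [0.5289, 0.026, 0.0494]
tool_rot: [0.002, 0.998, 0.064, -0.005]
contact_force: [-2.8, -0.3, 5.1]
opening: 0.0637
```

Steady. I'll check by picture that it rolls rather than slides.

```bash
python3 - <<'E'
from h import *
p=snap('wrist','w10.png')
to(0,0,0)
E
```

```text
t 15.75 pos [528.9  26.1  49.4] yaw 7.29 F [-3.6 -0.4  4.8] | move [-527.4  -41.3   54.6] turn None
```

View pics/w10.png

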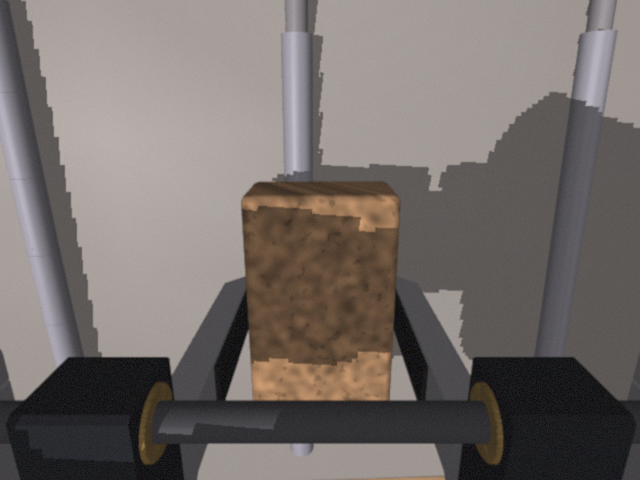

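Request:
apply_moves(
  moves="0 -2 0.5 0;0 -4 0.5 0;0 -6 0.5 0;0 -8 0.5 0;0 -10 0.5 0;0 -11 0.5 0",
)

```text
time_s: 16.25
tool_pos: [0.5275, 0.037, 0.0494]
tool_rot: [0.002, 0.998, 0.064, -0.005]
contact_force: [-3.1, -1.4, 4.8]
opening: 0.0638
```

Request:
apply_moves(
  moves="0 -2 0.5 0;0 -4 0.5 0;0 -6 0.5 0;0 -8 0.5 0;0 -10 0.5 0;0 -11 0.5 0",
)

```text
time_s: 16.75
tool_pos: [0.5262, 0.048, 0.0494]
tool_rot: [0.002, 0.998, 0.064, -0.005]
contact_force: [-3.5, -0.4, 5.0]
opening: 0.0635
```

Request:
apply_moves(
  moves="0 -2 0.5 0;0 -4 0.5 0;0 -6 0.5 0;0 -8 0.5 0;0 -10 0.5 0;0 -11 0.5 0",
)

```text
time_s: 17.25
tool_pos: [0.5248, 0.0589, 0.0493]
tool_rot: [0.003, 0.998, 0.064, -0.005]
contact_force: [-3.3, -0.7, 5.2]
opening: 0.0633
```

Request:
apply_moves(
  moves="0 -2 0.5 0;0 -4 0.5 0;0 -6 0.5 0;0 -8 0.5 0;0 -10 0.5 0;0 -11 0.5 0",
)

```text
time_s: 17.75
tool_pos: [0.5235, 0.0697, 0.0493]
tool_rot: [0.003, 0.998, 0.064, -0.005]
contact_force: [-4.8, -0.8, 5.7]
opening: 0.064
```

Request:
apply_moves(
  moves="0 -2 0.5 0;0 -4 0.5 0;0 -6 0.5 0;0 -8 0.5 0;0 -10 0.5 0;0 -11 0.5 0",
)

```text
time_s: 18.25
tool_pos: [0.5221, 0.0807, 0.0493]
tool_rot: [0.003, 0.998, 0.064, -0.005]
contact_force: [-3.5, -0.9, 4.8]
opening: 0.0637
```

```bash
python3 - <<'E'
from h import *
p=snap('wrist','w11.png')
to(0,0,0)
E
```

```text
t 18.3 pos [522.1  80.8  49.3] yaw 7.34 F [-3.8  0.2  5.2] | move [-527.6   13.2   55.2] turn None
```

View pics/w11.png

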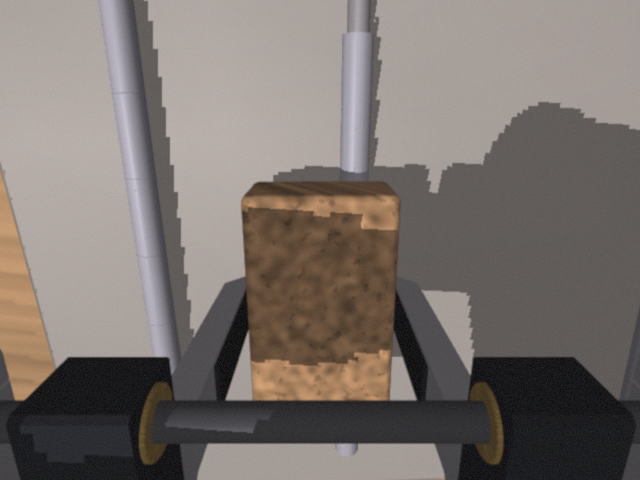

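Request:
apply_moves(
  moves="0 -2 0.5 0;0 -4 0.5 0;0 -6 0.5 0;0 -8 0.5 0;0 -10 0.5 0;0 -12 0.5 0;0 -13 0.5 0;0 -13 0.3 0",
)

```text
time_s: 18.97
tool_pos: [0.5205, 0.0938, 0.0494]
tool_rot: [0.003, 0.998, 0.064, -0.005]
contact_force: [-2.1, 0.7, 4.0]
opening: 0.0636
```

Request:
apply_moves(
  moves="0 0 -1 0;0 0 -4 0;0 0 -10 0;0 0 -20 0;0 0 -30 0;0 0 -40 0;0 0 -40 0",
)

```text
time_s: 19.55
tool_pos: [0.523, 0.094, 0.0925]
tool_rot: [0.003, 0.998, 0.064, -0.003]
contact_force: [-0.1, -0.2, 0.5]
opening: 0.064
```

```bash
python3 - <<'E'
from h import *
q=snap('scene','s12.png')
for d in env.silhouettes(q,'section_a'):
    if d['p']<.3: continue
    v,u=np.nonzero(d['region']); W=np.array([toz(q,a,b,.017)[:2] for a,b in zip(u,v)])*1000
    m=W.mean(0); U,S,Vt=np.linalg.svd(W-m); t=Vt[0]*np.sign(Vt[0][0]); a=(W-m)@t
    print(round(d['p'],2),np.round(m+t*(a.max()+a.min())/2,1),round(a.max()-a.min()),round(np.degrees(np.arctan2(t[1],t[0])),2))
to(549.5,-129.7,60,9.2)
E
```

```text
0.89 [ 559.7 -101.5] 265 9.72
0.66 [538.3 167.3] 261 8.34
0.59 [595.9  77.3] 149 7.2
t 19.65 pos [521.5  94.1  90.3] yaw 7.35 F [ 0.1 -0.2  0.2] | move [ -0.6 225.3  31.6] turn -0.032
```

Request:
apply_moves(
  moves="0 36 0 -0.034;0 74 0 -0.034;0 112 0 -0.034;0 150 0 -0.034;0 188 0 -0.034;1 212 6 -0.034;1 220 20 -0.034;1 222 30 -0.034",
)

```text
time_s: 20.32
tool_pos: [0.5504, -0.1282, 0.0606]
tool_rot: [0.003, 0.997, 0.08, -0.005]
contact_force: [0.9, 0.5, -1.4]
opening: 0.0639
```

```bash
python3 - <<'E'
from h import *
for i in range(2): snap('scene')
p=snap('wrist','w13.png')
snap('scene')
to(550,-126.7,51,9.3)
import pickle; pickle.dump(p,open('w13.pkl','wb'))
E
```

```text
t 20.5167 pos [ 550.  -125.1   60.9] yaw 9.34 F [ 1.   1.2 -1.2] | move [-0.1  1.5  9.9] turn 0.001
```

View pics/w13.png

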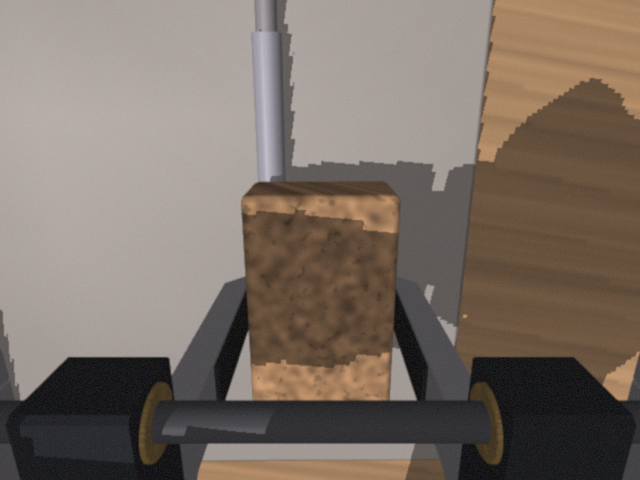

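```bash
python3 - <<'E'
from h import *
import pickle; p=pickle.load(open('w13.pkl','rb'))
for v,ul,ur in ((50,251,280),(170,257,285)):
  print('R',np.round(1000*(toz(p,ul,v,.017)+toz(p,ur,v,.017))/2,1))
E
```

```text
R [653.1 -83.7  17. ]
R [597.7 -93.2  17. ]
```

Request:
apply_moves(
  moves="0 1.5 2 0;0 1.5 4 0;0 1.5 6 0;0 1.5 8 0;0 1.5 9 0;0 1.5 9 0;0 1.5 9 0",
)

```text
time_s: 21.1
tool_pos: [0.5501, -0.1266, 0.0519]
tool_rot: [0.003, 0.997, 0.081, -0.005]
contact_force: [-0.3, 0.6, -0.4]
opening: 0.0637
```

Request:
apply_moves(
  moves="0 0 0.5 0;0 0 1 0;0 0 1 0;0 0 1 0",
)

```text
time_s: 21.43
tool_pos: [0.5501, -0.1266, 0.0509]
tool_rot: [0.003, 0.997, 0.082, -0.005]
contact_force: [0.1, -0.1, -1.6]
opening: 0.0634
```

Request:
apply_moves(
  moves="0 0 0.5 0;0 0 1 0;0 0 1.2 0;0 0 1.2 0",
)

```text
time_s: 21.77
tool_pos: [0.5502, -0.1267, 0.0498]
tool_rot: [0.003, 0.997, 0.081, -0.005]
contact_force: [-0.7, -1.0, 0.2]
opening: 0.0635
```

Request:
apply_moves(
  moves="0 0 0.4 0;0 0 0.7 0;0 0 0.7 0",
)

```text
time_s: 22.02
tool_pos: [0.5502, -0.1269, 0.0495]
tool_rot: [0.003, 0.997, 0.082, -0.005]
contact_force: [-2.8, -0.5, 5.7]
opening: 0.0635
```

Request:
apply_moves(
  moves="0 -2 0.4 0;0 -4 0.4 0;0 -6 0.4 0;0 -8 0.4 0;0 -10 0.4 0;0 -11 0.4 0",
)

```text
time_s: 22.52
tool_pos: [0.5485, -0.1159, 0.0495]
tool_rot: [0.003, 0.997, 0.082, -0.005]
contact_force: [-3.4, -0.9, 5.7]
opening: 0.0637
```

Request:
apply_moves(
  moves="0 -2 0.4 0;0 -4 0.4 0;0 -6 0.4 0;0 -8 0.4 0;0 -10 0.4 0;0 -11 0.4 0",
)

```text
time_s: 23.02
tool_pos: [0.5467, -0.1049, 0.0495]
tool_rot: [0.003, 0.997, 0.082, -0.005]
contact_force: [-2.9, -0.6, 5.2]
opening: 0.0637
```

Request:
apply_moves(
  moves="0 -2 0.4 0;0 -4 0.4 0;0 -6 0.4 0;0 -8 0.4 0;0 -10 0.4 0;0 -11 0.4 0",
)

```text
time_s: 23.52
tool_pos: [0.5449, -0.0939, 0.0494]
tool_rot: [0.003, 0.997, 0.082, -0.005]
contact_force: [-4.0, -0.6, 6.6]
opening: 0.0634
```

Request:
apply_moves(
  moves="0 -2 0.4 0;0 -4 0.4 0;0 -6 0.4 0;0 -8 0.4 0;0 -10 0.4 0;0 -11 0.4 0",
)

```text
time_s: 24.02
tool_pos: [0.5432, -0.0829, 0.0494]
tool_rot: [0.004, 0.997, 0.082, -0.005]
contact_force: [-2.8, -0.8, 5.7]
opening: 0.0638
```

Request:
apply_moves(
  moves="0 -2 0.4 0;0 -4 0.4 0;0 -6 0.4 0;0 -8 0.4 0;0 -10 0.4 0;0 -11 0.4 0",
)

```text
time_s: 24.52
tool_pos: [0.5414, -0.072, 0.0494]
tool_rot: [0.004, 0.997, 0.082, -0.005]
contact_force: [-3.5, -0.6, 6.7]
opening: 0.0635
```

Request:
apply_moves(
  moves="0 -2 0.4 0;0 -4 0.4 0;0 -6 0.4 0;0 -8 0.4 0;0 -10 0.4 0;0 -11 0.4 0",
)

```text
time_s: 25.02
tool_pos: [0.5396, -0.061, 0.0493]
tool_rot: [0.004, 0.997, 0.082, -0.005]
contact_force: [-3.7, -1.7, 5.3]
opening: 0.0638
```

Request:
apply_moves(
  moves="0 -2 0.4 0;0 -4 0.4 0;0 -6 0.4 0;0 -8 0.4 0;0 -10 0.4 0;0 -11 0.4 0",
)

```text
time_s: 25.52
tool_pos: [0.5378, -0.05, 0.0493]
tool_rot: [0.004, 0.997, 0.082, -0.005]
contact_force: [-3.1, -0.9, 6.4]
opening: 0.0636
```

Request:
apply_moves(
  moves="0 -2 0.4 0;0 -4 0.4 0;0 -6 0.4 0;0 -8 0.4 0;0 -10 0.4 0;0 -11 0.4 0",
)

```text
time_s: 26.02
tool_pos: [0.5361, -0.039, 0.0492]
tool_rot: [0.005, 0.997, 0.082, -0.005]
contact_force: [-3.4, -1.9, 5.8]
opening: 0.0636
```

```bash
python3 - <<'E'
from h import *
p=snap('wrist','w14.png')
to(0,0,0)
E
```

```text
t 26.0667 pos [536.  -38.9  49.2] yaw 9.46 F [-3.4 -0.5  7.3] | move [-521.7 -127.    53.9] turn None
```

View pics/w14.png

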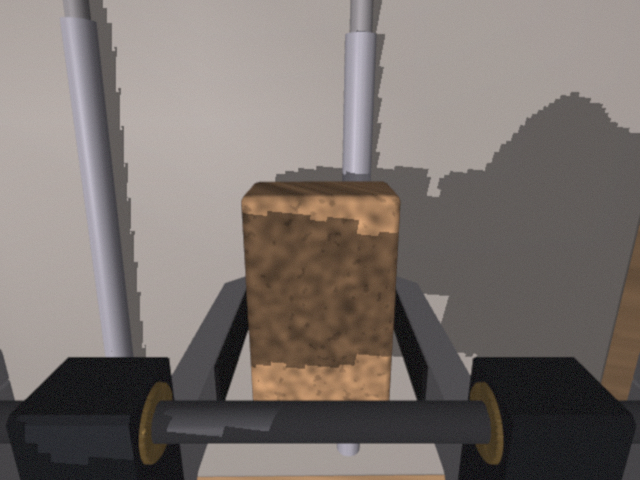

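Request:
apply_moves(
  moves="0 -2 0.3 0;0 -4 0.3 0;0 -6 0.3 0;0 -8 0.3 0;0 -10 0.3 0;0 -12 0.3 0;0 -12.5 0.3 0;0 -12.5 0.2 0",
)

```text
time_s: 26.73
tool_pos: [0.534, -0.0263, 0.0492]
tool_rot: [0.005, 0.997, 0.083, -0.005]
contact_force: [-2.5, -0.4, 5.4]
opening: 0.0637
```

Request:
apply_moves(
  moves="0 0 -1 0;0 0 -4 0;0 0 -10 0;0 0 -20 0;0 0 -30 0;0 0 -40 0;0 0 -40 0",
)

```text
time_s: 27.32
tool_pos: [0.5364, -0.0263, 0.0923]
tool_rot: [0.006, 0.997, 0.083, -0.002]
contact_force: [1.1, -0.5, -1.0]
opening: 0.0635
```

```bash
python3 - <<'E'
from h import *
q=snap('scene','s15.png'); p=snap('top','t15.png')
for n,q in (('s',q),('t',p)):
  for d in env.silhouettes(q,'section_a'):
    if d['p']<.3: continue
    v,u=np.nonzero(d['region']); W=np.array([toz(q,a,b,.017)[:2] for a,b in zip(u,v)])*1000
    m=W.mean(0); U,S,Vt=np.linalg.svd(W-m); t=Vt[0]*np.sign(Vt[0][0]); a=(W-m)@t
    print(n,round(d['p'],2),np.round(m+t*(a.max()+a.min())/2,1),round(a.max()-a.min()),round(np.degrees(np.arctan2(t[1],t[0])),2))
to(488,-437,90,14)
E
```

```text
s 0.96 [536.3 166.7] 265 8.31
s 0.58 [536.8  69.7] 262 7.24
s 0.47 [609.7 -41.2] 135 9.16
t 0.86 [538.2 172.2] 256 8.3
t 0.41 [614.6  84.2] 102 6.78
t 27.5167 pos [534.1 -25.9  88.9] yaw 9.47 F [ 0.1 -1.1 -1.5] | move [-113.1  397.9    3.5] turn -0.079
```

Request:
apply_moves(
  moves="-11 39 0 -0.079;-22 78 1 -0.079;-33 117 1 -0.079;-44 156 2 -0.079;-55 195 2 -0.079;-66 234 2 -0.079;-77 273 3 -0.079;-88 310 3 -0.079",
)

```text
time_s: 28.18
tool_pos: [0.4972, -0.3479, 0.0886]
tool_rot: [0.004, 0.993, 0.122, -0.006]
contact_force: [0.6, -0.0, 0.1]
opening: 0.0639
```

```bash
python3 - <<'E'
from h import *
to(488,-437,60,14)
E
```

```text
t 28.1833 pos [ 497.2 -347.9   88.6] yaw 13.96 F [ 0.6 -0.   0.1] | move [-30.1  84.   29.5] turn -0.001
```

Request:
apply_moves(
  moves="-14 39 0 0;-26 72 5 0;-30 82 15 0;-30 84 25 0;-30 84 29 0;-30 84 29 0;-30 84 29 0",
)

```text
time_s: 28.77
tool_pos: [0.4881, -0.435, 0.0596]
tool_rot: [0.003, 0.992, 0.122, -0.006]
contact_force: [0.3, 0.5, -0.8]
opening: 0.0635
```

```bash
python3 - <<'E'
from h import *
snap('wrist','w16.png')
to(488,-437,26,14)
E
```

```text
t 28.8167 pos [ 488.5 -435.4   60.4] yaw 14.06 F [ 0.3  0.3 -0.3] | move [-0.5  1.2 34.4] turn 0.001
```

View pics/w16.png

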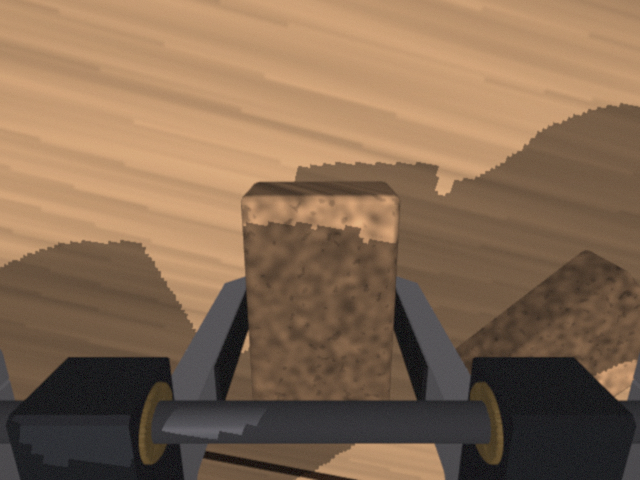

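Clear space below. Lowering the cork.

Request:
apply_moves(
  moves="0 0 12 0;0 0 22 0;0 0 29 0;0 0 32 0;0 0 34 0;0 0 35 0;0 0 35.5 0;0 0 35.5 0",
)

```text
time_s: 29.48
tool_pos: [0.4884, -0.4357, 0.0257]
tool_rot: [0.003, 0.992, 0.122, -0.006]
contact_force: [-1.9, 1.5, 3.8]
opening: 0.0633
```

Request:
apply_moves(
  moves="0 0 0 0;0 0 0 0;0 0 0 0;0 0 0 0",
  fingers=82,
)

```text
time_s: 29.82
tool_pos: [0.4884, -0.4359, 0.0257]
tool_rot: [0.003, 0.992, 0.122, -0.006]
contact_force: [-0.4, 0.5, 0.1]
opening: 0.0812
```

Request:
apply_moves(
  moves="0 0 -20 0;0 0 -50 0;0 0 -85 0;0 0 -120 0;0 0 -130 0;0 0 -130 0",
)

```text
time_s: 30.32
tool_pos: [0.4914, -0.4367, 0.1599]
tool_rot: [0.007, 0.992, 0.122, -0.004]
contact_force: [0.5, -0.0, 0.2]
opening: 0.082
```

```bash
python3 - <<'E'
from h import *
snap('wrist','w17.png')
q=snap('scene','s17.png')
p=snap('top','t17.png')
for n,q in (('s',q),('t',p)):
  for d in env.silhouettes(q,'section_a'):
    if d['p']<.3: continue
    v,u=np.nonzero(d['region']); W=np.array([toz(q,a,b,.017)[:2] for a,b in zip(u,v)])*1000
    m=W.mean(0); U,S,Vt=np.linalg.svd(W-m); t=Vt[0]*np.sign(Vt[0][0]); a=(W-m)@t; b=(W-m)@np.array([-t[1],t[0]])
    bins=np.linspace(a.min(),a.max(),6); prof=[round(float(b[(a>=bins[i])&(a<=bins[i+1])].mean()),1) for i in range(5)]
    print(n,round(d['p'],2),np.round(m+t*(a.max()+a.min())/2,1),round(a.max()-a.min()),round(np.degrees(np.arctan2(t[1],t[0])),2),prof)
to(530,166,120,8)
E
```

```text
s 0.94 [538.4 167. ] 261 8.19 [0.3, -0.1, -0.1, -0.3, 0.3]
s 0.93 [532.6  69. ] 263 7.54 [-0.3, 0.6, 0.1, 0.0, -0.2]
s 0.52 [552.9 -50.7] 256 9.23 [-0.1, 0.3, 0.2, -0.7, 0.4]
t 0.84 [542.6 173. ] 253 8.0 [0.1, -0.0, -0.0, -0.2, 0.2]
t 0.77 [553.4 -45.2] 248 9.45 [-0.1, -0.1, 0.4, 0.1, -0.4]
t 0.49 [779.3  40.5] 139 3.16 [0.7, -0.5, -0.4, 0.1, 0.1]
t 30.5667 pos [ 488.7 -433.6  152.6] yaw 14.06 F [ 0.6 -0.1 -0.6] | move [ 186.2 -571.7   29.4] turn 0.106
```

View pics/w17.png

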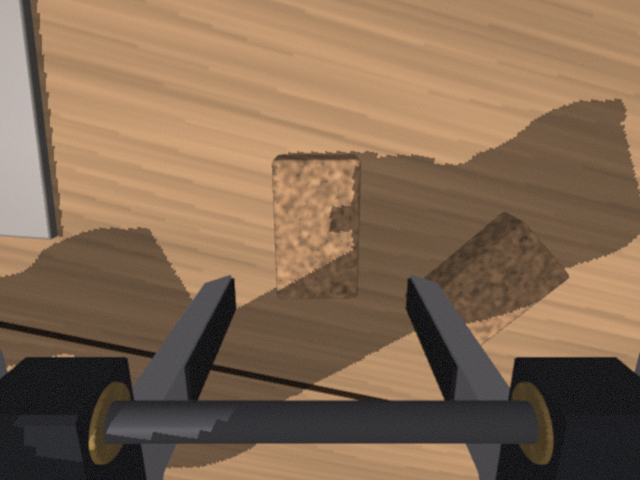

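View pics/t17.png

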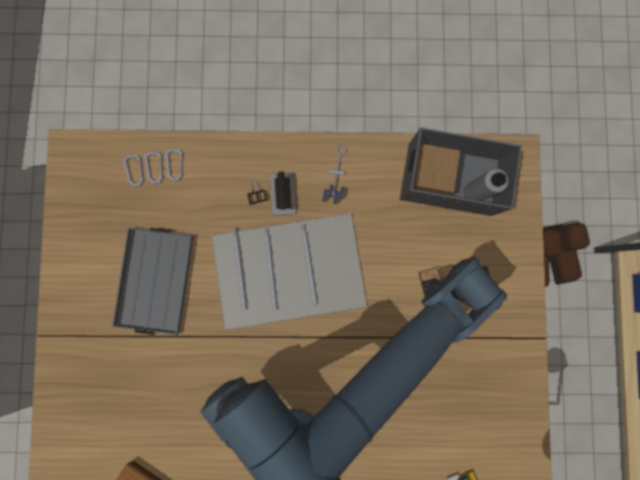

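The tubes now lie at y≈167, 69 and −51. The two straight ones have each moved about 50 mm, more than the 44 mm of one turn. The cork is back on the bench at px (317,226). Next I'll fetch the bent (left) section.

Request:
apply_moves(
  moves="12 -38 0 0.1;24 -76 0 0.1;36 -114 0 0.1;48 -152 0 0.1;61 -190 0 0.1;73 -228 0 0.1;85 -266 0 0.1;98 -304 0 0.1",
  fingers=50,
  newtons=25,
)

```text
time_s: 31.23
tool_pos: [0.5086, -0.1127, 0.1491]
tool_rot: [0.001, 0.997, 0.072, -0.008]
contact_force: [0.4, -0.4, 0.4]
opening: 0.0497
```

```bash
python3 - <<'E'
from h import *
to(528,166,130,8.2)
E
```

```text
t 31.2333 pos [ 508.6 -112.7  149.1] yaw 8.3 F [ 0.4 -0.4  0.4] | move [  59.7 -272.9   17.9] turn 0.002
```

Request:
apply_moves(
  moves="8 -38 2 0;17 -76 4 0;25 -114 6 0;33 -152 8 0;42 -190 10 0;50 -228 12 0;58 -262 16 0;60 -273 18 0",
)

```text
time_s: 31.9
tool_pos: [0.5267, 0.1697, 0.1278]
tool_rot: [0.001, 0.997, 0.074, -0.01]
contact_force: [-0.4, 0.5, -0.4]
opening: 0.0502
```

```bash
python3 - <<'E'
from h import *
snap('scene');snap('scene')
p=snap('wrist','w18.png')
for d in env.silhouettes(p,'section_a'):
    v,u=np.nonzero(d['region']); W=np.array([toz(p,a,b,.019)[:2] for a,b in zip(u,v)])*1000
    m=W.mean(0); U,S,Vt=np.linalg.svd(W-m); t=Vt[0]*np.sign(Vt[0][0]); a=(W-m)@t
    print(round(d['p'],2),np.round(d['box']),np.round(m,1),'min/max',np.round([m+t*a.min(),m+t*a.max()],1).tolist(),round(np.degrees(np.arctan2(t[1],t[0])),2))
to(528,166.5,60,8.2)
E
```

```text
0.98 [578. 106. 640. 395.] [526.  -49.8] min/max [[420.8, -69.4], [641.3, -28.3]] 10.55
0.84 [308.   5. 330. 374.] [550.8 171.1] min/max [[407.9, 150.3], [666.7, 187.8]] 8.24
0.78 [427.  33. 490. 357.] [563.4  76. ] min/max [[437.2, 60.2], [665.5, 88.7]] 7.12
t 32.1 pos [527.7 165.1 128.9] yaw 8.29 F [-0.2  0.4  0.3] | move [ 1.8 -1.4 68.9] turn 0.002
```

View pics/w18.png

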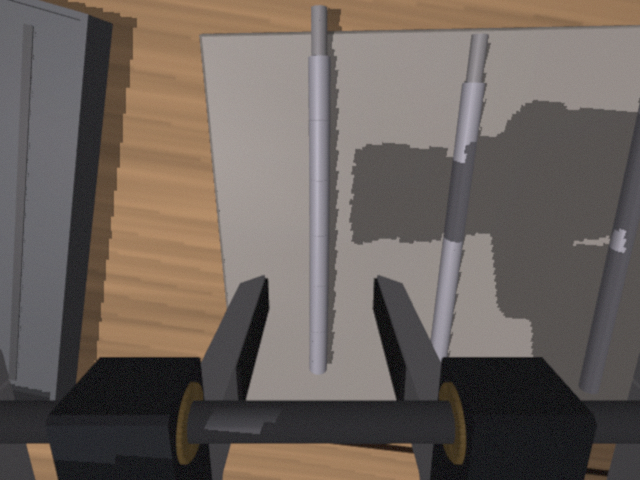

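Request:
apply_moves(
  moves="2 -2 20 0;2 -2 45 0;2 -2 68 0;2 -2 84 0;2 -2 95 0;2 -2 100 0;2 -2 103 0;2 -2 104 0",
)

```text
time_s: 32.77
tool_pos: [0.528, 0.1664, 0.0252]
tool_rot: [0.001, 0.997, 0.072, -0.009]
contact_force: [0.1, -0.9, 1.0]
opening: 0.0498
```

```bash
python3 - <<'E'
from h import *
p=snap('wrist','w19.png')
to(528,167,24,8.2)
E
```

```text
t 32.8167 pos [528.2 166.6  25.5] yaw 8.25 F [ 0.2 -0.1  0.8] | move [-0.1 -0.4  1.5] turn 0.001
```

View pics/w19.png

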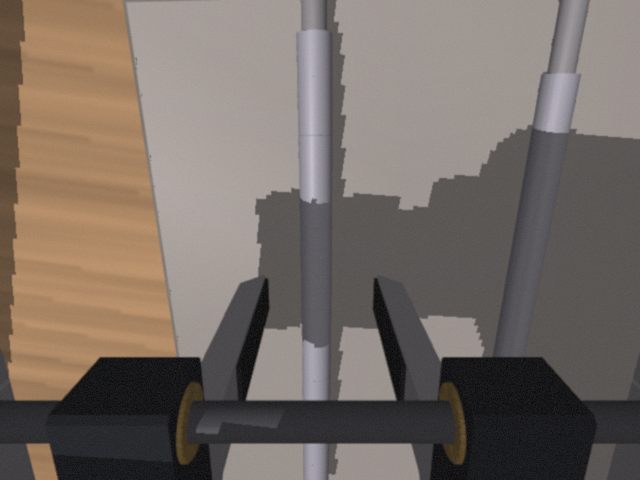

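The tube runs at px 315 between the pads. I'll go down a touch and close.

Request:
apply_moves(
  moves="0 0 1 0;0 0 1.5 0;0 0 1.5 0;0 0 1.5 0",
)

```text
time_s: 33.15
tool_pos: [0.5284, 0.1667, 0.0244]
tool_rot: [0.001, 0.997, 0.072, -0.008]
contact_force: [-0.0, -0.3, 0.7]
opening: 0.0499
```

Request:
apply_moves(
  moves="0 0 0 0;0 0 0 0;0 0 0 0;0 0 0 0;0 0 0 0;0 0 0 0",
  fingers=8,
  newtons=25,
)

```text
time_s: 33.65
tool_pos: [0.5284, 0.1667, 0.0244]
tool_rot: [0.001, 0.997, 0.072, -0.008]
contact_force: [0.9, 0.8, 0.8]
opening: 0.0137
```

Request:
apply_moves(
  moves="0 0 -10 0;0 0 -30 0;0 0 -60 0;0 0 -90 0;0 0 -110 0;0 0 -110 0",
)

```text
time_s: 34.15
tool_pos: [0.5338, 0.1676, 0.1404]
tool_rot: [0.001, 0.997, 0.072, -0.003]
contact_force: [1.0, 0.3, 0.4]
opening: 0.0134
```

```bash
python3 - <<'E'
from h import *
p=snap('top'); s=snap('scene','s20.png')
for n,q in (('t',p),('s',s)):
  for d in env.silhouettes(q,'crate_lid'):
    if d['p']<.3: continue
    c=max(cv2.findContours(d['region'].astype(np.uint8),0,1)[0],key=cv2.contourArea)
    pts=cv2.approxPolyDP(cv2.convexHull(c),6,True)[:,0,:]
    for u,v in pts: print(n,round(d['p'],2),(u,v),np.round(toz(q,u,v,.03)[:2]*1000,1),np.round(toz(q,u,v,0)[:2]*1000,1))
to(494,434,130,-6.5)
E
```

```text
t 0.96 (np.int32(128), np.int32(227)) [663.9 518.2] [667.  529.4]
t 0.96 (np.int32(192), np.int32(236)) [637.1 318.4] [639.7 325.7]
t 0.96 (np.int32(176), np.int32(334)) [335.6 358.6] [332.1 366.6]
t 0.96 (np.int32(112), np.int32(326)) [358.9 554.5] [355.9 566.5]
s 0.6 (np.int32(499), np.int32(226)) [338.3 354.2] [299.5 353.5]
s 0.6 (np.int32(578), np.int32(257)) [364.1 550.9] [326.2 557.6]
s 0.6 (np.int32(539), np.int32(348)) [686.4 510.7] [660.6 515.9]
s 0.6 (np.int32(452), np.int32(305)) [662.1 322.7] [635.5 320.8]
t 34.35 pos [529.  167.  132.7] yaw 8.26 F [1.6 0.8 0.4] | move [   3.8 -269.3    2.3] turn 0.258
```

View pics/s20.png

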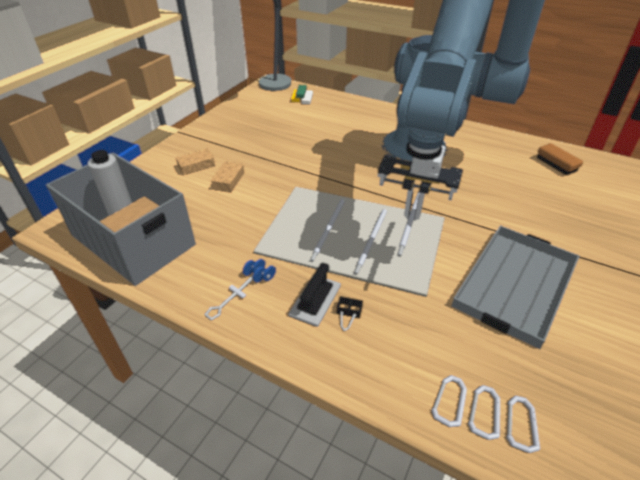

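Request:
apply_moves(
  moves="0 -36 0 0.05;0 -74 0 0.1;0 -112 0 0.15;0 -150 0 0.2;0 -188 0 0.26;-1 -226 0 0.26;-1 -260 0 0.26;-1 -272 0 0.26",
)

```text
time_s: 35.02
tool_pos: [0.4865, 0.4391, 0.1299]
tool_rot: [0.003, 0.998, -0.056, -0.011]
contact_force: [0.8, -0.1, -0.4]
opening: 0.0135
```

```bash
python3 - <<'E'
from h import *
snap('scene');snap('scene')
p=snap('wrist','w21.png')
to(489,435.7,60,-6.6)
import pickle; pickle.dump(p,open('w21.pkl','wb'))
E
```

```text
t 35.1667 pos [488.  435.5 130.5] yaw -6.56 F [ 0.2 -0.9 -0.4] | move [ 2.5 -0.9 70.5] turn 0.001
```

View pics/w21.png

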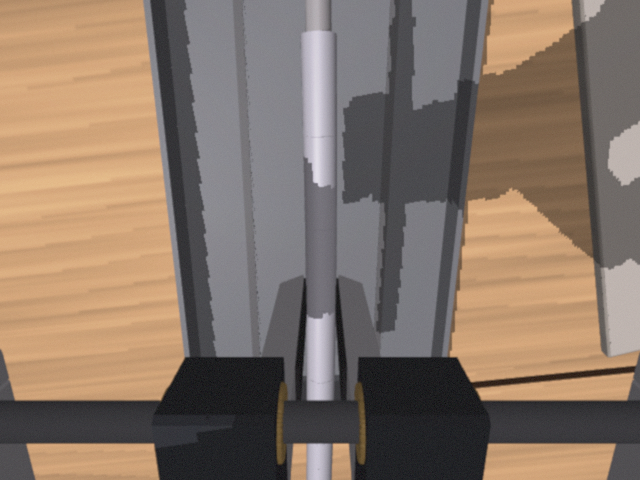

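Request:
apply_moves(
  moves="3 -1 20 0;3 -1 45 0;3 -1 68 0;3 -1 84 0;3 -1 95 0;3 -1 102 0;3 -1 106 0;3 -1 108 0",
)

```text
time_s: 35.83
tool_pos: [0.4892, 0.4349, 0.0225]
tool_rot: [0.004, 0.998, -0.058, -0.011]
contact_force: [0.5, 0.1, -0.3]
opening: 0.0131
```

```bash
python3 - <<'E'
from h import *
p=snap('wrist','w22.png')
s=snap('scene','s22.png')
a=s['pixels'][200:370,420:620]; cv2.imwrite('pics/c22.png',cv2.resize(a,(700,595),interpolation=2))
to(489,435.7,20,-6.6)
E
```

```text
t 35.9333 pos [489.3 435.5  23.1] yaw -6.59 F [ 0.7  0.4 -0.5] | move [-0.2 -0.2  3.2] turn 0.0
```

View pics/c22.png

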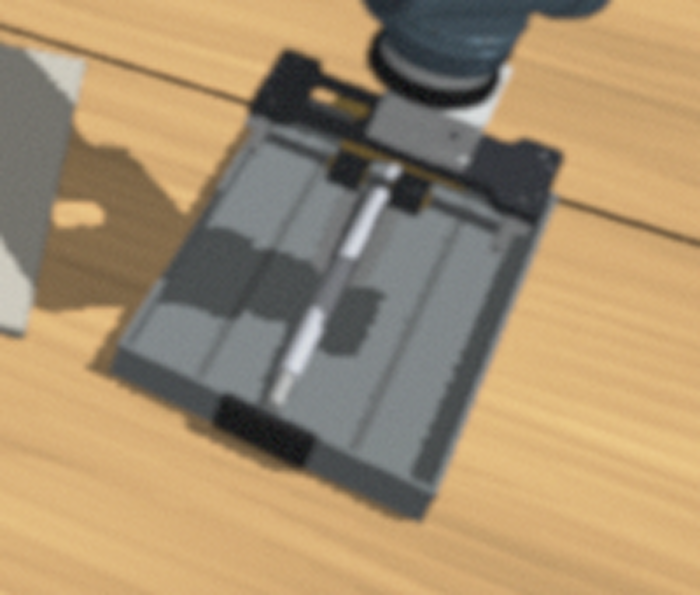

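Request:
apply_moves(
  moves="0 0 1 0;0 0 2 0;0 0 3 0;0 0 3 0;0 0 3 0",
)

```text
time_s: 36.35
tool_pos: [0.4892, 0.4356, 0.0203]
tool_rot: [0.003, 0.998, -0.057, -0.01]
contact_force: [-0.1, -0.5, 0.2]
opening: 0.0134
```

Request:
apply_moves(
  moves="0 0 0.5 0;0 0 1 0;0 0 1.5 0;0 0 1.5 0",
)

```text
time_s: 36.68
tool_pos: [0.4891, 0.4355, 0.0186]
tool_rot: [0.003, 0.998, -0.057, -0.01]
contact_force: [0.1, 0.6, -0.0]
opening: 0.0131
```

Request:
apply_moves(
  moves="0 0 0.5 0;0 0 1 0;0 0 1 0",
)

```text
time_s: 36.93
tool_pos: [0.4892, 0.4356, 0.0183]
tool_rot: [0.003, 0.998, -0.057, -0.01]
contact_force: [-1.6, -1.6, 4.6]
opening: 0.0133
```

Request:
apply_moves(
  moves="0 0 0 0;0 0 0 0;0 0 0 0;0 0 0 0",
  fingers=34,
)

```text
time_s: 37.27
tool_pos: [0.4891, 0.4355, 0.018]
tool_rot: [0.004, 0.998, -0.057, -0.01]
contact_force: [0.2, -0.1, 0.0]
opening: 0.0332
```

Request:
apply_moves(
  moves="0 0 -10 0;0 0 -30 0;0 0 -60 0;0 0 -95 0;0 0 -120 0;0 0 -120 0",
)

```text
time_s: 37.77
tool_pos: [0.4952, 0.4385, 0.1461]
tool_rot: [-0.0, 0.998, -0.057, -0.005]
contact_force: [0.7, 0.5, 1.0]
opening: 0.034
```

```bash
python3 - <<'E'
from h import *
to(400,250,200)
p=snap('wrist','w23.png')
s=snap('scene','s23.png'); t=snap('top')
for n,q in (('s',s),('t',t)):
  for d in env.silhouettes(q,'section_a'):
    if d['p']<.3: continue
    v,u=np.nonzero(d['region']); W=np.array([toz(q,a,b,.015)[:2] for a,b in zip(u,v)])*1000
    m=W.mean(0); U,S,Vt=np.linalg.svd(W-m); tt=Vt[0]*np.sign(Vt[0][0]); a=(W-m)@tt
    print(n,round(d['p'],2),np.round(m+tt*(a.max()+a.min())/2,1),round(a.max()-a.min()),round(np.degrees(np.arctan2(tt[1],tt[0])),2))
  for nm in ('wax_iron','belay_device','cam','cork'):
    print(n,nm,[(round(d['p'],2),np.round(d['box']).tolist()) for d in env.find_in(q,nm)][:3])
E
```

```text
t 37.7667 pos [495.2 438.5 146.1] yaw -6.56 F [0.7 0.5 1. ] | move [-73.7 198.2 -53.1] turn None
s 0.98 [501.  422.5] 265 -6.08
s 0.88 [550.6 -51.6] 265 9.25
s 0.62 [535.3  69. ] 255 7.37
s wax_iron [(0.55, [288.0, 262.0, 339.0, 326.0])]
s belay_device [(0.68, [336.0, 295.0, 362.0, 331.0]), (0.44, [251.0, 185.0, 445.0, 295.0]), (0.28, [307.0, 202.0, 347.0, 262.0])]
s cam [(0.95, [204.0, 260.0, 274.0, 318.0])]
s cork [(0.9, [177.0, 153.0, 213.0, 174.0]), (0.88, [210.0, 161.0, 242.0, 195.0])]
t 0.82 [553.5 -45.6] 255 9.17
t 0.68 [538.5  75.2] 256 7.08
t 0.56 [499.  426.7] 254 -6.78
t wax_iron [(0.97, [269.0, 170.0, 296.0, 214.0])]
t belay_device [(0.56, [248.0, 189.0, 262.0, 205.0])]
t cam [(0.61, [323.0, 145.0, 346.0, 202.0])]
t cork [(0.93, [413.0, 267.0, 451.0, 303.0]), (0.89, [461.0, 272.0, 498.0, 310.0])]
```

View pics/w23.png

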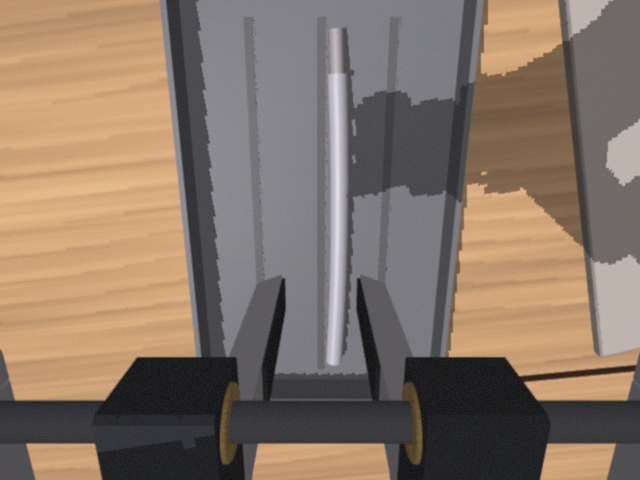

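View pics/s23.png

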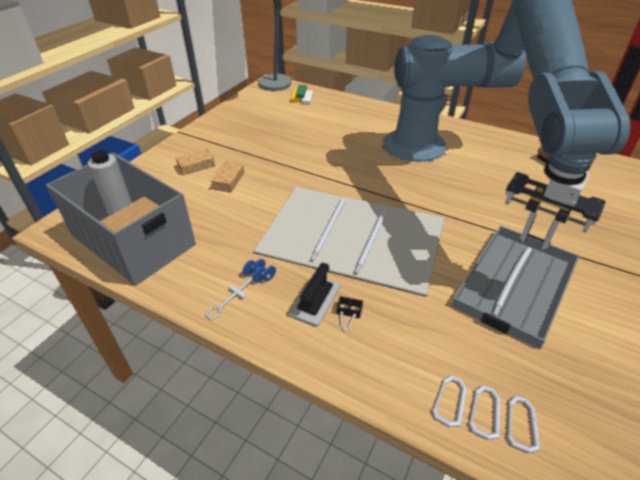

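The bent section lies flat inside the lid: wrist view px (335,30)–(335,362), with the bow visible. The straight ones are on the tile and the rest of the gear is unmoved. Handing in.

```bash
python3 - <<'E'
from h import *
print(env.finish_job()); print(env.state()['time_s'])
E
```

```text
the job is handed in; nothing more can be done
None
the job is handed in; nothing more can be done
```

The job is handed in at about 38 s of the allowed 72 s. The left section (y≈+134 mm at the start) is the bent one and now lies flat in the crate lid. The two straight sections are still on the tile.

- **Which one is bent:** Under the cork, held flat side down with a 4–8 N touch, the middle and right sections stayed between 4 and 7.3 N over a full turn. The left one rose from about 7 N to 18–20 N and lifted the cork 1–2 mm. I eased the cork off briefly while rolling it, so its turn was not fully continuous.
- **Straight sections:** The top camera shows both moved about 51 mm, and the scene camera about 50 mm, against 44 mm for one turn. In the wrist views they moved at about half the cork's speed, so they rolled rather than slid. The gripper never touched them.
- **Bent section:** After releasing it, I saw it inside the lid with its bow lying sideways.
- **Other gear:** The cork is back on the bench about where it started. The iron, belay device and cam show no shift within detection error. The top camera reads y about 4–5 mm higher than the other cameras, so I compared each camera only with itself.

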